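Point out the empty nest and confirm it

TASK

One of the four blue nests on the fixture plate has no white bobbin in it: point it out to the line camera by coming down over it until the fingertips are 1 to 4 cm above the middle of its hole, touching nothing, and stay there for two seconds. Then press the green button fully in, let it go and move clear. Do not touch the plate, nests or bobbins, do not point at the filled nests, do not press the red button, and leave the wrench, the oil bottle and the orange bin where they are.

Things in the scene. Friction and masses are not known exactly. Their poses are not given: they have to be found in the camera images.
- fixture: Aluminium fixture plate, 220 x 220 x 15 mm, lying fixed on the table; origin at the centre of its underside, on the table; z up. It carries four nests in a 2 x 2 square, 90 mm apart centre to centre along the plate's x and y axes. The fixture and the control box may swap sides of the table.
- nest_empty_top (a point): Centre of the open mouth of the hole in the EMPTY nest, level with the nest's top face (40 mm above the table); z up. Every nest is a fixed blue block 60 x 60 x 25 mm on the plate with a round hole 27 mm across and 15 mm deep in its top; the empty one shows a black hole floor. Any of the four places may be the empty one.
- nest_a: One of the three FILLED nests, a blue block 60 x 60 x 25 mm with a bobbin standing in its hole; origin at the centre of its underside, 15 mm above the table.
- nest_b: One of the three FILLED nests, a blue block 60 x 60 x 25 mm with a bobbin standing in its hole; origin at the centre of its underside, 15 mm above the table.
- nest_c: One of the three FILLED nests, a blue block 60 x 60 x 25 mm with a bobbin standing in its hole; origin at the centre of its underside, 15 mm above the table.
- nest_empty: The EMPTY nest, the same blue block 60 x 60 x 25 mm; origin at the centre of its underside, 15 mm above the table.
- bobbin_a: A loose white plastic bobbin, 24 mm across, 37 mm tall, 20 g, upright in a filled nest and standing 22 mm above the nest's top face (its top is 62 mm above the table); origin at the centre of its underside.
- bobbin_b: A loose white plastic bobbin, 24 mm across, 37 mm tall, 20 g, upright in a filled nest and standing 22 mm above the nest's top face (its top is 62 mm above the table); origin at the centre of its underside.
- bobbin_c: A loose white plastic bobbin, 24 mm across, 37 mm tall, 20 g, upright in a filled nest and standing 22 mm above the nest's top face (its top is 62 mm above the table); origin at the centre of its underside.
- console: Grey control box, 110 x 200 x 45 mm, fixed on the table; origin at the centre of its underside, on the table. On its top sit the green and the red push buttons, 90 mm apart along the box's y axis, in either order.
- confirm_top (a point): Centre of the top face of the round GREEN push button, 36 mm across, 64 mm above the table when released; z up. It is pressed straight down.
- confirm (a joint): Travel of the green button in m: 0 released, 0.006 fully in. A spring returns it; 1.5 N starts it and 5 N holds it fully in.
- halt_top (a point): Centre of the top face of the round RED push button, same size, height and travel as the green one.
- halt (a joint): Travel of the red button in m: 0 released, 0.006 fully in.
- wrench: Loose steel wrench lying flat on the table between the fixture and the control box, 8 mm thick, about 175 mm long; origin at the centre of its underside.
- oil_bottle: Loose yellow oil bottle with a red cap, 50 mm across, 130 mm tall, standing; origin at the centre of its underside.
- parts_bin: Loose open orange bin with spare bobbins, 100 x 130 x 50 mm; origin at the centre of its underside.
Not all that is in view belongs to the job. What is shaped like the bobbin_c but pink is not meant.

How it is judged:
By the outcome, as a careful person would: the job done as asked, in the order asked, and still so for the second after the job is handed in, with the robot touching nothing.
It also fails if it takes over 42 s, if anything falls off the work surface, if the arm or the gripper's body presses on something with over 40 N, if the wrist force passes 120 N, or if a joint passes its speed limit or range.

ROBOT

A 6-joint arm with a two-finger parallel gripper is mounted at the origin on the work surface. World frame = base frame: x ahead of the robot, y to its left, z up, the work surface at z = 0. Lengths are in m, angles in rad, forces in N, time in s.
With the tool pointing down it reaches from about 0.275 to 0.975 m from the base axis. Payload 8.4 kg.
Tool frame: the origin (TCP) lies at the very end of the fingers, on their centre line; the grasp point (between the pads) lies 19 mm behind it (bot.pinch_z is the distance from the TCP to the grasp point, in m); z points along the fingers, y is the line along which they close (so a half turn about z gives the same grasp; the last joint's range is limited). The gripper opens to 92 mm and grips with 3 to 60 N. Pads are 20 mm wide; open, the fingers measure 128 mm over their backs; the gripper's body (75 mm by 189 mm) begins 69 mm behind the grasp point.
Start: joints at [-1.304, 0.353, 1.633, -0, 1.155, -0.002], TCP at [0.166, -0.603, 0.215] pointing down, gripper open.
Joint ranges: [-2.63, 2.63], [-0.92, 2.1], [0.06, 2.66], [-1.3, 4.44], [0, 2.69], [-3.02, 3.02]. Speed limits (rad/s): [2.22, 2.22, 2.79, 3.14, 3.14, 3.14].

INTERFACE

Orientations are given as a unit quaternion [w, x, y, z].
In Python, from workcell import bot gives the robot as it stands.
- The arm moves only by the shell command python3 -m pendant 'ROWS' [FORCE]. ROWS is JSON, a list of rows, each a list of 7 numbers: the shift along the tool's x, y, z in mm, then the turn, a rotation vector about the tool's x, y, z in degrees, then the closure in counts, from 0 (fully open) to 255 (shut). In form: [[dx, dy, dz, ax, ay, az, fingers], ...]. A call has 1 to 5 rows; each row is the pose to reach, as a shift and turn from the pose commanded when the call began, along the tool's axes at that moment; what a row does not reach only later rows make up. A row lasts 1/8 s, in which the tool goes at most 62.5 mm and 10.7 degrees, less where a joint would pass 70% of its speed; a pose out of reach is approached as far as the arm can. A call with a gripper value outside its range is refused whole. The fingers move at their own pace and stop on an object; FORCE is the grip in N (left out, the last holds). Time passes only in rows, so rows that repeat a pose let the fingers close. It gives the time, the measured TCP pose, the force, the opening and the grip force at its end, in the units of the state.
- bot.get_obs(): the state, without advancing time (a new reading comes with each control period).
- bot.read_camera(name): name is "side" or "top"; returns a dict with "frame" (480x640x3 uint8, red, green, blue), "mtx" (3x3 intrinsics, pixels), "pose" (4x4, takes a point from camera to world coordinates). Camera axes: x right, y up, looking along -z (the intrinsics and any distortion apply to the point x, -y, -z); pixel columns grow to the right and rows downward; lengths in m; the calibration is good to about 2 mm. A picture is of the moment at which its call begins. There is no depth.
- bot.hand_in(): hands the job in; it is judged then, once.
The state is a dict: "time_s": time; "joint_pos": joint angles; "joint_vel": joint speeds; "tau": joint torques, N m; "eef_pos": TCP position; "ee_rot": TCP orientation; "ft_force": force on the tool from outside, world axes, zero at the start; "wrist_torque": the same for the moment, N m; "finger_gap": opening from 0.0 (shut) to 1.0 (fully open); "grip_force": force on a finger pad.
Only numpy, scipy, OpenCV 4.12 (cv2) and the standard library are available. Lean on these libraries where they do the work, as an engineer would, in place of code of your own. Each camera call takes 0.05 s, during which the arm holds its last target. There are 200 camera calls.

## Working session

There is one attempt and no reset: what is moved stays moved. The work goes in short steps, Python scripts to look and compute and a shell command to move; the robot and the scene stay as the last step left them, time stands still between calls to the robot, and variables do not carry over. Pictures are saved under pics/ and viewed, at most 10 in all, crops included, and the job is handed in when it is done.

```bash
mkdir -p pics; cat > h.py <<'E'
import numpy as np,cv2
from workcell import bot
def snap(n,f):
    c=bot.read_camera(n); cv2.imwrite(f,c["frame"][:,:,::-1]); np.savez(f[:-4]+'.npz',mtx=c["mtx"],pose=c["pose"],d=np.array(c.get("dist",np.zeros(5)))); return c
def world(f,uv,z):
    c=np.load(f[:-4]+'.npz'); K,T=c["mtx"],c["pose"]
    r=np.linalg.inv(K)@[uv[0],uv[1],1]; d=T[:3,:3]@(r*[1,-1,-1]); o=T[:3,3]
    return o+d*(z-o[2])/d[2]
E
python3 - <<'E'
from h import *
for n in("top","side"):
    c=snap(n,f"pics/{n}0.png"); print(c.keys(),c["mtx"].tolist(),c["pose"].round(3).tolist())
o=bot.get_obs();print(o)
E
```

```text
dict_keys(['frame', 'mtx', 'pose']) [[530.3346587690276, 0.0, 322.93993141284244], [0.0, 530.3346587690276, 232.19999769650673], [0.0, 0.0, 1.0]] [[-0.025, 0.997, -0.073, 0.475], [-0.999, -0.027, -0.023, 0.028], [-0.025, 0.072, 0.997, 1.08], [0.0, 0.0, 0.0, 1.0]]
dict_keys(['frame', 'mtx', 'pose']) [[563.7327185503985, 0.0, 317.0988364974825], [0.0, 563.7327185503985, 238.4391257668879], [0.0, 0.0, 1.0]] [[-0.871, 0.324, -0.369, 0.153], [-0.491, -0.578, 0.652, 0.742], [-0.002, 0.749, 0.663, 0.765], [0.0, 0.0, 0.0, 1.0]]
{'time_s': 0.1, 'joint_pos': array([-1.30441629e+00,  3.53589327e-01,  1.63404293e+00, -2.38641481e-05,
        1.15519126e+00, -2.40939594e-03]), 'joint_vel': array([ 0.00117328, -0.00034016, -0.00244775,  0.0016724 , -0.00251902,
       -0.00227572]), 'tau': array([-5.78031486e-04, -5.94903409e+01, -3.34932446e+01,  6.98233629e-02,
        1.83578907e-02, -4.74459682e-05]), 'eef_pos': array([ 0.16584993, -0.60214154,  0.21393945]), 'ee_rot': array([-6.08642766e-04,  9.90981781e-01,  1.33995267e-01, -9.18107558e-05]), 'ft_force': array([-0.00211254,  0.31444821,  0.17819278]), 'wrist_torque': array([-0.00396723, -0.01388868, -0.00612101]), 'grip_force': 0.0, 'finger_gap': 0.9979148877471322}
```

View pics/top0.png

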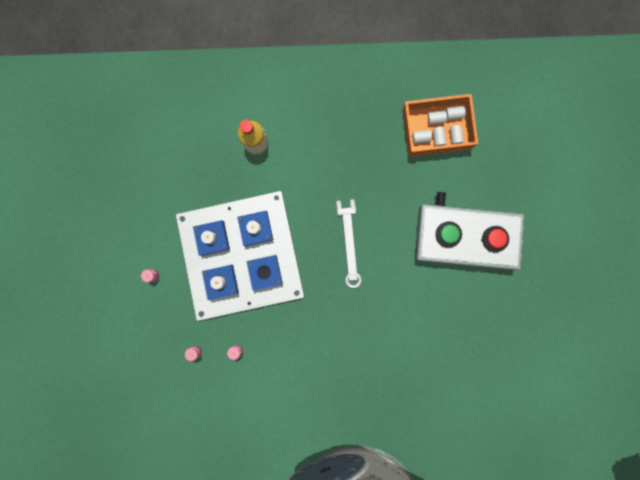

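View pics/side0.png

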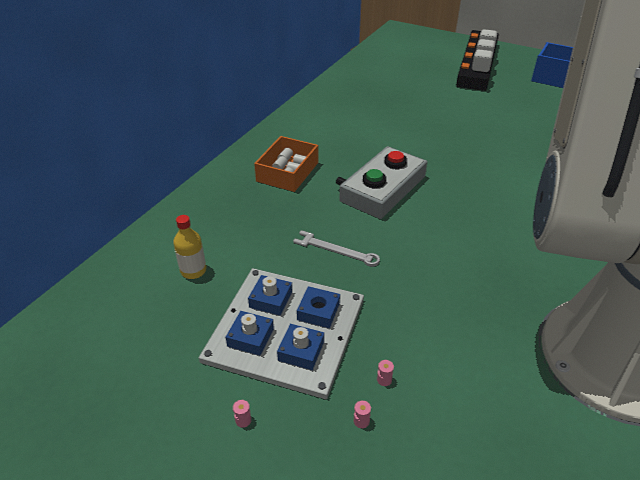

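The top view shows four candidate nests: (208,238), (254,228) and (218,283) hold white bobbins. (264,272) shows a black hole floor, so it is the empty one, and the side view agrees at (318,303). The green button is at (450,234) and the red at (497,239). The pink cylinders at (149,276), (192,354) and (235,353) are decoys. I'll measure the points and confirm in a crop.

```bash
python3 - <<'E'
from h import *
t=cv2.imread("pics/top0.png"); s=cv2.imread("pics/side0.png")
cv2.imwrite("pics/crop.png",np.hstack([cv2.resize(t[185:325,170:310],(400,400)),cv2.resize(s[260:400,200:370],(400,400))]))
def cen(im,m,box):
    x0,y0,x1,y1=box; k=m(im[y0:y1,x0:x1].astype(int)); ys,xs=np.nonzero(k); return (xs.mean()+x0,ys.mean()+y0,len(xs))
blue=lambda a:(a[...,0]>a[...,2]+40)
dark=lambda a:a.max(-1)<45
green=lambda a:(a[...,1]>a[...,2]+40)&(a[...,1]>a[...,0]+25)
red=lambda a:(a[...,2]>a[...,1]+80)
for n,f,im,hb,gb,rb in(("top","pics/top0.png",t,(255,263,274,282),(438,222,462,246),(484,226,510,252)),("side","pics/side0.png",s,(308,294,329,313),(362,168,387,188),(384,149,408,168))):
    for nm,m,b,z in(("hole",dark,hb,.04),("green",green,gb,.064),("red",red,rb,.064)):
        p=cen(im,m,b); print(n,nm,np.round(p,1),world(f,p,z).round(4))
for nm,b in dict(a=(193,220,228,256),b=(238,211,272,246),c=(202,265,238,300),e=(247,255,284,292)).items():
    k=blue(t[b[1]:b[3],b[0]:b[2]].astype(int)).astype(np.uint8); q=cv2.minAreaRect(cv2.findNonZero(k)); p=np.add(q[0],b[:2]); print(nm,p.round(1),np.round(q[1:][0],1),world("pics/top0.png",p,.037).round(4))
E
```

```text
top hole [nan nan  0.] [nan nan nan]
top green [449.8 233.3 289. ] [ 0.5403 -0.1899  0.064 ]
top red [497.1 237.9 291. ] [ 0.5292 -0.2792  0.064 ]
side hole [318.1 304.5  57. ] [0.4717 0.1779 0.04  ]
side green [374.  173.4 125. ] [ 0.5406 -0.1908  0.064 ]
side red [395.4 154.8 106. ] [ 0.5294 -0.2804  0.064 ]
a [210.3 237.5] [30.7 30.9] [0.5466 0.2766 0.037 ]
b [254.5 227.8] [30.5 30.5] [0.5635 0.1885 0.037 ]
c [219.4 282. ] [30.8 31. ] [0.4583 0.2595 0.037 ]
e [263.8 272.3] [30.9 30.7] [0.4752 0.1714 0.037 ]<stdin>:5: RuntimeWarning: Mean of empty slice.
  ret = ret.dtype.type(ret / rcount)
```

View pics/crop.png

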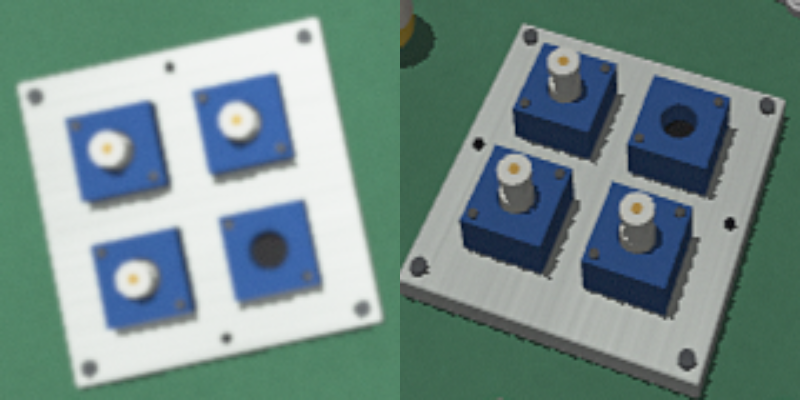

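The crop confirms it: only the nest at top pixel (264,272) is empty, with its hole at about (0.475, 0.172). The green button is at (0.540, -0.190), and the two buttons measure 90 mm apart, as they should. I'll move over at the current height with the fingers shut.

```bash
python3 -m pendant '[[36,-48,0,0,0,0,255],[72,-95,0,0,0,0,255],[108,-143,0,0,0,0,255],[144,-190,0,0,0,0,255],[180,-238,0,0,0,0,255]]' 10
python3 -m pendant '[[36,-48,0,0,0,0,255],[72,-95,0,0,0,0,255],[108,-143,0,0,0,0,255],[144,-190,0,0,0,0,255],[180,-238,0,0,0,0,255]]'
python3 -m pendant '[[36,-48,0,0,0,0,255],[72,-95,0,0,0,0,255],[108,-143,0,0,0,0,255],[144,-188,0,0,0,0,255],[144,-188,0,0,0,0,255]]'
python3 - <<'E'
from h import *
from scipy.spatial.transform import Rotation as R
def go(t):
    o=bot.get_obs(); q=o["ee_rot"]; r=R.from_quat(np.r_[q[1:],q[0]]); return (r.inv().apply(np.array(t)-o["eef_pos"])*1000).round(1),o["eef_pos"].round(4),o["finger_gap"]
print(go([.475,.172,.065]))
E
```

```text
time_s: 0.72
eef_pos: [0.2766, -0.3235, 0.2145]
ee_rot: [-0.0, 0.991, 0.134, 0.0]
ft_force: [2.4, 0.1, -0.3]
finger_gap: 0.479
grip_force: 0.0
time_s: 1.35
eef_pos: [0.387, -0.0462, 0.2147]
ee_rot: [0.0, 0.991, 0.134, 0.0]
ft_force: [1.0, -0.6, 1.0]
finger_gap: 0.007
grip_force: 0.0
time_s: 1.98
eef_pos: [0.4765, 0.1746, 0.2142]
ee_rot: [-0.0, 0.991, 0.136, 0.0]
ft_force: [-0.7, -0.7, 0.6]
finger_gap: 0.007
grip_force: 0.0
(array([ -2.2,   2.2, 149.2]), array([0.4765, 0.1746, 0.2142]), 0.006921922812089036)
```

```bash
python3 -m pendant '[[-2,2,40,0,0,0,255],[-2,2,75,0,0,0,255],[-2,2,100,0,0,0,255],[-2,2,110,0,0,0,255],[-2,2,110,0,0,0,255]]'
python3 - <<'E'
from h import *
t=snap("top","pics/top1.png"); s=snap("side","pics/side1.png")
o=bot.get_obs(); print(o["eef_pos"])
for f,im in(("pics/top1.png",t),("pics/side1.png",s)):
    K,T=im["mtx"],im["pose"]
    for p in(o["eef_pos"],[.475,.172,.04]):
        c=T[:3,:3].T@(np.array(p)-T[:3,3])*[1,-1,-1]; print(f,(K@c/c[2])[:2].round(1))
im=cv2.imread("pics/side1.png"); cv2.imwrite("pics/crop1.png",cv2.resize(im[180:380,200:400],(600,600)))
E
```

```text
time_s: 2.6
eef_pos: [0.4738, 0.1684, 0.1044]
ee_rot: [0.0, 0.991, 0.134, -0.001]
ft_force: [0.2, -0.4, -1.2]
finger_gap: 0.005
grip_force: 0.0
[0.47469346 0.16893009 0.1054452 ]
pics/top1.png [260.1 272.7]
pics/top1.png [263.3 272.4]
pics/side1.png [319.1 273.7]
pics/side1.png [318.  301.6]
```

View pics/crop1.png

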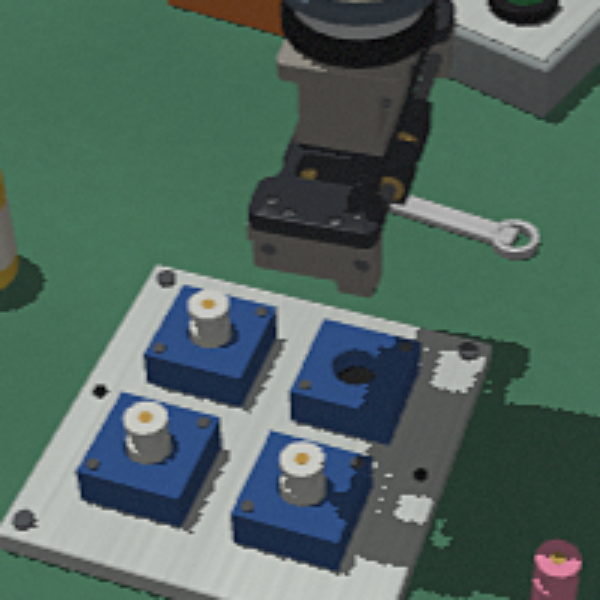

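The crop shows the hole at crop (354,366), which is full-image (318,302) and matches the prediction of (318,301.6). The gripper body hides the fingertips, which is consistent with its size. I'll come down to z of about 0.065 and hold.

```bash
python3 -m pendant '[[0,-1,15,0,0,0,255],[0,-2,30,0,0,0,255],[0,-2,40,0,0,0,255],[0,-2,40,0,0,0,255],[0,-2,40,0,0,0,255]]'
for i in 1; do python3 -m pendant '[[0,0,0,0,0,0,255],[0,0,0,0,0,0,255],[0,0,0,0,0,0,255],[0,0,0,0,0,0,255],[0,0,0,0,0,0,255]]'; done
```

```text
time_s: 3.32
eef_pos: [0.4737, 0.1709, 0.0646]
ee_rot: [0.0, 0.991, 0.134, -0.0]
ft_force: [-0.1, -0.7, -0.2]
finger_gap: 0.006
grip_force: 0.0
time_s: 3.95
eef_pos: [0.4736, 0.1709, 0.0646]
ee_rot: [-0.0, 0.991, 0.134, 0.0]
ft_force: [1.0, -0.6, -0.5]
finger_gap: 0.003
grip_force: 0.0
```

```bash

python3 -m pendant '[[0,0,0,0,0,0,255],[0,0,0,0,0,0,255],[0,0,0,0,0,0,255],[0,0,0,0,0,0,255],[0,0,0,0,0,0,255]]'
python3 -m pendant '[[0,0,0,0,0,0,255],[0,0,0,0,0,0,255],[0,0,0,0,0,0,255],[0,0,0,0,0,0,255],[0,0,0,0,0,0,255]]'
python3 -m pendant '[[0,0,0,0,0,0,255],[0,0,0,0,0,0,255],[0,0,0,0,0,0,255],[0,0,0,0,0,0,255],[0,0,0,0,0,0,255]]'
python3 -m pendant '[[0,0,0,0,0,0,255],[0,0,0,0,0,0,255],[0,0,0,0,0,0,255],[0,0,0,0,0,0,255],[0,0,0,0,0,0,255]]'
python3 -m pendant '[[0,0,-40,0,0,0,255],[0,0,-80,0,0,0,255],[0,0,-100,0,0,0,255],[-4,45,-100,0,0,0,255],[-9,100,-100,0,0,0,255]]'
python3 -m pendant '[[-5,55,0,0,0,0,255],[-10,110,0,0,0,0,255],[-15,165,0,0,0,0,255],[-20,220,0,0,0,0,255],[-23,266,0,0,0,0,255]]'
python3 -m pendant '[[0,0,20,0,0,0,255],[0,0,45,0,0,0,255],[0,0,60,0,0,0,255],[0,0,60,0,0,0,255],[0,0,60,0,0,0,255]]'
```

```text
time_s: 4.58
eef_pos: [0.4736, 0.1709, 0.0646]
ee_rot: [-0.0, 0.991, 0.134, -0.0]
ft_force: [0.1, 0.4, -0.9]
finger_gap: 0.005
grip_force: 0.0
time_s: 5.2
eef_pos: [0.4736, 0.1709, 0.0646]
ee_rot: [-0.0, 0.991, 0.134, -0.0]
ft_force: [0.8, -0.5, -0.2]
finger_gap: 0.01
grip_force: 0.0
time_s: 5.82
eef_pos: [0.4736, 0.1709, 0.0646]
ee_rot: [-0.0, 0.991, 0.134, -0.0]
ft_force: [0.1, 0.1, -0.1]
finger_gap: 0.008
grip_force: 0.0
time_s: 6.45
eef_pos: [0.4736, 0.1709, 0.0646]
ee_rot: [-0.0, 0.991, 0.134, 0.0]
ft_force: [-0.0, -0.0, -0.2]
finger_gap: 0.006
grip_force: 0.0
time_s: 7.08
eef_pos: [0.4919, 0.0717, 0.1651]
ee_rot: [-0.0, 0.991, 0.135, 0.001]
ft_force: [0.8, -0.1, -0.3]
finger_gap: 0.009
grip_force: 0.0
time_s: 7.7
eef_pos: [0.5401, -0.1926, 0.1646]
ee_rot: [0.0, 0.991, 0.134, 0.0]
ft_force: [-0.4, 0.0, -0.3]
finger_gap: 0.006
grip_force: 0.0
time_s: 8.32
eef_pos: [0.5405, -0.1904, 0.1053]
ee_rot: [0.0, 0.991, 0.134, 0.0]
ft_force: [0.5, -0.4, 0.0]
finger_gap: 0.007
grip_force: 0.0
```

```bash

python3 -m pendant '[[0,0,20,0,0,0,255],[0,0,35,0,0,0,255],[0,0,40,0,0,0,255],[0,0,43,0,0,0,255],[0,0,45,0,0,0,255]]'
python3 -m pendant '[[0,0,1,0,0,0,255],[0,0,2,0,0,0,255],[0,0,2,0,0,0,255],[0,0,2,0,0,0,255]]'
```

```text
time_s: 8.95
eef_pos: [0.5401, -0.1904, 0.0618]
ee_rot: [-0.0, 0.991, 0.134, -0.0]
ft_force: [-11.1, 5.4, 38.8]
finger_gap: 0.009
grip_force: 19.4
time_s: 9.45
eef_pos: [0.5402, -0.1904, 0.0617]
ee_rot: [0.0, 0.991, 0.134, 0.0]
ft_force: [-13.6, 5.7, 43.9]
finger_gap: 0.005
grip_force: 22.1
```

That's 44 N at z = 0.0617, higher than a fully-in button should read (0.058). I'll look before pushing harder.

```bash
python3 - <<'E'
from h import *
snap("top","pics/top2.png"); snap("side","pics/side2.png")
a=cv2.imread("pics/side2.png")[60:240,290:470]; b=cv2.imread("pics/top2.png")[150:330,380:560]
cv2.imwrite("pics/crop2.png",np.hstack([cv2.resize(a,(400,400)),cv2.resize(b,(400,400))]))
o=bot.get_obs();print(o["ft_force"],o["wrist_torque"],o["eef_pos"])
E
```

```text
[-14.17750347   5.97101466  44.41346497] [1.15370908 2.64860015 0.05277673] [ 0.54020134 -0.1903685   0.06170001]
```

View pics/crop2.png

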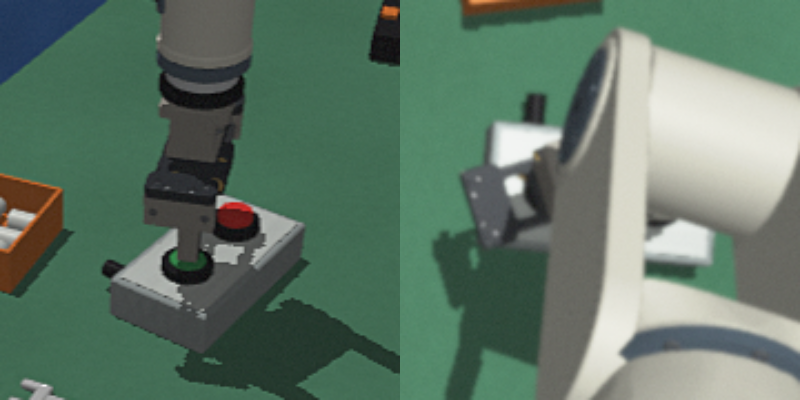

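```bash
python3 - <<'E'
from h import *
f="pics/side2.png";c=np.load("pics/side2.npz");K,T=c["mtx"],c["pose"]
def pr(p):
    q=T[:3,:3].T@(np.array(p)-T[:3,3])*[1,-1,-1]; return (K@q/q[2])[:2]
im=cv2.imread(f);i0=cv2.imread("pics/side0.png")
S=8;x0,y0=350,145
a=[cv2.resize(i[y0:y0+50,x0:x0+50],(400,400),interpolation=cv2.INTER_CUBIC) for i in(i0,im)]
for k,z in((0,.064),(1,.058)):
    for ang in np.linspace(0,6.28,40):
        u=(pr([.5403+.018*np.cos(ang),-.1903+.018*np.sin(ang),z])-[x0,y0]+.5)*S
        cv2.circle(a[k],tuple(int(v) for v in u),1,(0,255,255),-1)
for z in(.0617,.058):
    u=(pr([.5402,-.1904,z])-[x0,y0]+.5)*S; cv2.circle(a[1],tuple(int(v) for v in u),3,(255,0,255),-1)
cv2.imwrite("pics/crop3.png",np.hstack(a))
E
```

```text
(no output)
```

View pics/crop3.png

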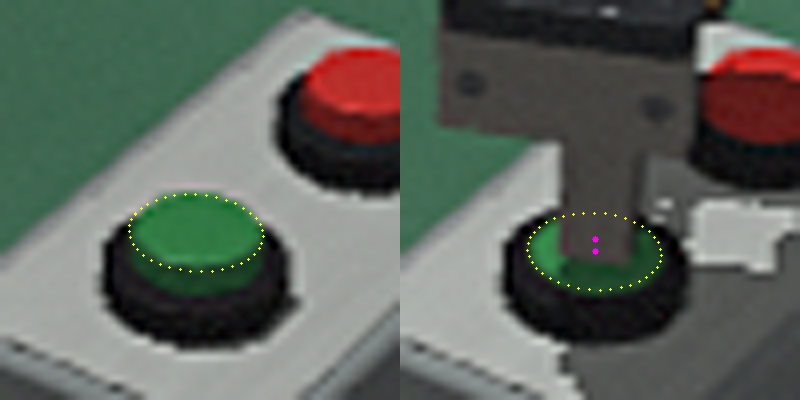

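The left half shows the released button standing proud. On the right its face is down in the collar and matches the predicted fully-in ellipse (z = 0.058), with the fingertip centred inside the green. With 44 N against the 5 N needed, it is bottomed. Releasing and moving clear.

```bash

python3 -m pendant '[[0,0,-5,0,0,0,255],[0,0,-15,0,0,0,255],[0,0,-45,0,0,0,255],[0,0,-90,0,0,0,255],[0,0,-140,0,0,0,255]]'
python3 -m pendant '[[-40,20,-20,0,0,0,255],[-80,40,-20,0,0,0,255],[-120,60,-20,0,0,0,255],[-140,70,-20,0,0,0,255],[-140,70,-20,0,0,0,255]]'
python3 -m pendant '[[0,50,0,0,0,0,255],[0,100,0,0,0,0,255],[0,150,0,0,0,0,255],[0,180,0,0,0,0,255],[0,180,0,0,0,0,255]]'
python3 - <<'E'
from h import *
snap("side","pics/side3.png")
E
```

```text
time_s: 10.18
eef_pos: [0.5396, -0.1904, 0.1988]
ee_rot: [-0.0, 0.991, 0.134, -0.0]
ft_force: [-0.5, -0.2, -0.2]
finger_gap: 0.002
grip_force: 0.0
time_s: 10.8
eef_pos: [0.4228, -0.296, 0.218]
ee_rot: [0.0, 0.991, 0.133, 0.0]
ft_force: [0.2, 0.3, 0.3]
finger_gap: 0.007
grip_force: 0.0
time_s: 11.42
eef_pos: [0.4725, -0.4697, 0.217]
ee_rot: [-0.0, 0.991, 0.134, 0.0]
ft_force: [-0.8, 0.0, -1.5]
finger_gap: 0.006
grip_force: 0.0
```

View pics/side3.png

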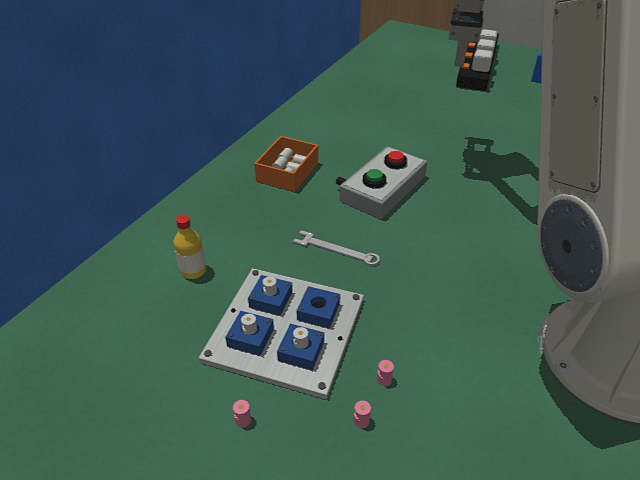

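The scene is unchanged: the green button (374,178) is back out, bobbins, wrench, bottle and bin are in place, and the arm is clear.

```bash
python3 -c "
from workcell import bot
print(bot.hand_in())"
```

```text
the job is handed in; nothing more can be done
None
```

I held the fingertips about 2.5 cm over the empty nest for over 3 s, pressed the green button (44 N, down in its collar on camera) and released it, moved clear and handed the job in; no verdict came back.

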